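Open the weight safe by its combination dial

TASK

Open the small weight safe: turn its dial left (anticlockwise) to the green number 3 and press it in there until it drops a step, then, still in, turn it right to the orange number 5 and press it in until it drops fully home, so that the drawer springs out; then let go. The lock is worn, so its gates lie a little to one side or the other of their numbers: press only lightly and feel for each one, never forcing the lock, and leave the things round the safe where they are.

Things in the scene. Friction and masses are not known exactly. Their poses are not given: they have to be found in the camera images.
- safe: Grey steel weight safe, fixed to the bench, 70 mm high, blue drawer in its front (-x). Origin: on the dial's axis, at the underside; spans x -90 to +130, y -95 to +95 mm; z up. A dark panel on top carries numbers 1 to 7 as rows of dots with a tick, fanned round the dial's far (+x) side from left to right, 0.34 rad apart, 4 straight at +x. A fixed steel collar, 63 mm across, 10 mm high, rings the knob's foot.
- mark_3 (a point): The green tick of the number 3 (three green dots), on the safe's top, 40 mm from the dial's axis, at 0.34 rad to the left (anticlockwise from above) of the safe's +x.
- mark_5 (a point): The orange tick of the number 5 (five orange dots), on the safe's top, 40 mm from the dial's axis, at 0.34 rad to the right (clockwise from above) of the safe's +x. All other numbers are white.
- knob_grip (a point): Point on the vertical dial axis in the black knob's bar grip, 122 mm above the bench at the start, 14 mm below the bar's top. Bar 46 mm long (point x, the way the white pointer line points), 14 thick (y), 32 high (104 to 136 mm above the bench), on a round foot 47 mm across that sinks into the collar as the dial goes in. The knob is sprung on its shaft: it gives 1 mm per 4 N, 5 mm at most.
- dial (a joint): Angle of the dial in rad: 0 with the pointer at the number 4, growing to the left (anticlockwise from above); +0.34 at 3, -0.34 at 5; stops at +-1.1. Turns easily. Each true gate lies unseen up to 0.16 rad to either side of its number, and lets the pin through within about 0.02 to 0.03 rad of the gate's middle.
- plunger (a joint): Depth of the dial's shaft in m, without the knob's spring give: 0 at the start, 0.0005 to 0.002 pressed on the first plate, 0.0085 after dropping through the first gate (near 3) on to the second plate, 0.016 fully home through the second gate (near 5). 2 to 3 N moves it where nothing blocks it; it does not rise by itself. Between these depths, in a gate, the dial can hardly turn.
- lock_pin: Hidden brass pin on the dial's shaft, 7 mm wide, 55 mm from the axis, under the pointer, inside the safe: it slides on the two gate plates and drops through their gates. A force of more than 20 N on it counts as forcing the lock. Origin at its centre.
- drawer (a joint): Travel of the blue drawer towards the robot in m: 0 shut, 0.04 fully out. A spring throws it out by itself when the dial is fully home; it cannot be pulled before.
- top_weight: Bystander: slotted steel weight, 59 mm across, 10 mm thick, lying on the safe's top at the far left corner. Origin under its centre.
- side_weight: Bystander: thick slotted steel weight, 47 mm across, 24 mm high, on the bench to the right of the safe. Origin under its centre.
- tape: Bystander: blue roll of thread tape, 52 mm across, 14 mm high, on the bench to the right of the safe. Origin under its centre.
- adapter: Bystander: steel pipe adapter, 27 x 31 x 29 mm, on the bench to the left of the safe. Origin under its centre.

How it is judged:
On the way, in this order (a step that is already met when the one before it is completed fails the run):
1. the dial has dropped a step at the number 3, on the left (value of joint plunger between 0.0065 and 0.0115 m and value of joint dial above 0.15 rad), for 0.1 s.
2. the dial has dropped fully home at the number 5, on the right (value of joint plunger above 0.0145 m and value of joint dial below -0.15 rad), for 0.1 s.
At the end, for the whole second after the job is handed in: The dial's shaft is fully home (deeper than 14.5 mm of 16), the drawer has sprung out more than 25 mm and rests, the knob is released, and each of the four bystanders lies within 20 mm of where it started (value of joint plunger above 0.0145 m and value of joint drawer above 0.025 m and linear speed of lock_pin below 0.02 m/s and velocity of joint drawer below 0.02 m/s and distance of each of top_weight, side_weight, tape, adapter from where it was at the start of the episode below 0.02 m); the robot touches nothing.
It fails at once if the lock is forced: more than 20 N on its pin (contact force between lock_pin and anything else above 20 N).
It fails at once if the slotted weight on top of the safe is pushed more than 20 mm (distance of top_weight from where it was at the start of the episode above 0.02 m).
It fails at once if the thick weight beside the safe is pushed more than 20 mm (distance of side_weight from where it was at the start of the episode above 0.02 m).
It fails at once if the blue tape roll is pushed more than 20 mm (distance of tape from where it was at the start of the episode above 0.02 m).
It fails at once if the steel pipe adapter is pushed more than 20 mm (distance of adapter from where it was at the start of the episode above 0.02 m).
It also fails if it takes over 72 s, if anything falls off the work surface, if the arm or the gripper's body presses on something with over 40 N, if the wrist force passes 120 N, or if a joint passes its speed limit or range.

ROBOT

A 6-joint arm with a two-finger parallel gripper is mounted at the origin on a cart in front of the work surface, level with it; the furniture and walls round the work are solid. World frame = base frame: x ahead of the robot, y to its left, z up, the work surface at z = 0. Lengths are in m, angles in rad, forces in N, time in s.
With the tool pointing down it reaches from about 0.325 to 0.775 m from the base axis. Payload 5.5 kg.
Tool frame: the origin (TCP) lies midway between the tips of the shut fingers; the grasp point (between the pads) lies 19 mm behind it (hold_point_z is the distance from the TCP to the grasp point, in m); z points along the fingers, y is the direction in which the jaws open and shut (so a half turn about z gives the same grasp; the last joint's range is limited). The gripper opens to 85 mm and grips with 20 to 120 N. Pads are 22 mm wide; open, the fingers measure 114 mm over their backs; the gripper's body (76 mm by 85 mm) begins 54 mm behind the grasp point. The pads swing forward as they close: fully open they stand 13 mm farther back than shut.
Start: joints at [-1.173, 0.091, 1.231, -0, 1.82, -0.057], TCP at [0.264, -0.539, 0.231] pointing down, gripper open.
Joint ranges: [-2.87, 2.87], [-0.86, 2.18], [0.17, 2.46], [-1.51, 4.65], [0.06, 2.69], [-2.65, 2.65]. Speed limits (rad/s): [2.57, 2.57, 3.01, 3.14, 3.14, 3.14].

INTERFACE

Orientations are given as a 3x3 rotation matrix whose columns are the frame's x, y, z axes.
In Python, from rig import observe, capture, calibration, close_job, silhouettes, spot_point, hold_point_z gives the robot as it stands.
- The arm moves only by the shell command python3 -m handwheel 'ROWS'. ROWS is JSON, one flat list of numbers, 7 for each row, row after row: the shift along the tool's x, y, z in m, then the turn, a rotation vector about the tool's x, y, z in degrees, then the gripper command: -1 is fully open, 1 is shut, values between are in proportion. A call has 1 to 10 rows; each row is the pose to reach, as a shift and turn from the pose commanded when the call began, along the tool's axes at that moment; what a row does not reach only later rows make up. A row lasts 1/12 s, in which the tool goes at most 41.7 mm and 7.16 degrees, less where a joint would pass 70% of its speed; a pose out of reach is approached as far as the arm can. A call with a gripper value outside its range is refused whole. The fingers move at their own pace and stop on an object; the grip force is fixed at half the most. Time passes only in rows, so rows that repeat a pose let the fingers close. It gives the time, the measured TCP pose, the force and the opening at its end, in the units of the state.
- observe(): the state, without advancing time (a new reading comes with each control period).
- capture(name): name is "side" or "top" or "wrist"; returns the picture (400x640x3 uint8, blue, green, red); there is no depth.
- calibration(name): a dict with "camera_matrix" (3x3 intrinsics, pixels), "k1" (the pictures are not rectified: a ray, as slopes to the right and down, at radius r is drawn at 1 + k1 r^2 times it, then the intrinsics apply), "rvec" (rotation vector, rad) and "tvec" (3), from world to camera coordinates, as OpenCV has them. Camera axes: x right, y down, z forward; pixel columns grow to the right and rows downward; lengths in m; the calibration is good to about 2 mm. A picture is of the moment at which its call begins: read the wrist's pose just before it. calibration takes no time and is no camera call; for the wrist camera it gives the pose at the moment of the call.
- close_job(): hands the job in, once; it reports no verdict.
Trained networks look in the newest picture that a camera, given by its name, has taken for a name from the list of things; names that differ only in an ending like _2 or _b are one class to them, and where a whole thing is asked for, a point or a joint stands for the part that bears it (a point fixed in the world has none). Each returns a list of dicts, best first, with "p" (0 to 1); they miss things now and then, are a little off and sometimes report something else, mostly with a low value. They report only what shows in the picture. A call takes as long as a camera call.
- silhouettes(camera, target): "region" (400x640 bool, what is visible of it) and "point" ([column, row] in pixels, amid what is visible of it).
- spot_point(camera, target): "point" ([column, row] in pixels: a listed point, or the origin of a listed thing).
The state is a dict: "t": time; "qpos": joint angles; "joint_vel": joint speeds; "tau": joint torques, N m; "eef_pos": TCP position; "tcp_rot": TCP orientation; "ft_force": force on the tool from outside, world axes, zero at the start; "ft_torque": the same for the moment, N m; "grip_width": finger opening in m.
Only numpy, scipy, OpenCV 4.12 (cv2) and the standard library are available. Lean on these libraries where they do the work, as an engineer would, in place of code of your own. Each camera call takes 0.05 s, during which the arm holds its last target. There are 200 camera calls.

## Working session

There is one attempt and no reset: what is moved stays moved. The work goes in short steps, Python scripts to look and compute and a shell command to move; the robot and the scene stay as the last step left them, time stands still between calls to the robot, and variables do not carry over. Pictures are saved under pics/ and viewed, about 8 in all and at most 12, crops included, and the job is handed in when it is done.

```bash
ls; mkdir -p pics; cat > h.py <<'E'
import numpy as np, cv2
from rig import *
def ray(cam,px):
    c=calibration(cam);K=np.array(c["camera_matrix"]);k=c["k1"]
    d=(np.array([px[0],px[1]])-K[:2,2])/np.array([K[0,0],K[1,1]])
    u=d.copy()
    for _ in range(30): u=d/(1+k*(u@u))
    R=cv2.Rodrigues(np.array(c["rvec"],float))[0];t=np.array(c["tvec"],float).ravel()
    return -R.T@t, R.T@np.array([u[0],u[1],1.])
def onz(cam,px,z):
    o,v=ray(cam,px);return o+v*(z-o[2])/v[2]
E
python3 - <<'E'
from h import *
s=observe();print(s['t'],s['eef_pos'],s['tcp_rot'],s['ft_force'],s['grip_width'],hold_point_z)
for c in ["top","side"]:
    im=capture(c);cv2.imwrite(f"pics/{c}0.png",im)
    for n,z in [("mark_3",.07),("mark_5",.07),("knob_grip",.122),("safe",0),("top_weight",.07),("side_weight",0),("tape",0),("adapter",0)]:
        r=spot_point(c,n)
        for q in r[:2]: print(c,n,round(q["p"],2),np.round(q["point"],1),onz(c,q["point"],z).round(4))
E
```

```text
pics
0.0 [ 0.26343593 -0.53876062  0.23013925] [[ 8.98343248e-01  4.39293486e-01 -8.01501514e-04]
 [ 4.39294211e-01 -8.98341412e-01  1.81744865e-03]
 [ 7.83713536e-05 -1.98478770e-03 -9.99998027e-01]] [-0.95053037 -0.22884804 -0.82737034] 0.08544493102388424 0.0187
top mark_3 0.55 [327.7 194.2] [ 0.5701 -0.3486  0.07  ]
top mark_3 0.55 [339.7 195.8] [ 0.5668 -0.3774  0.07  ]
top mark_5 0.55 [327.7 194.2] [ 0.5701 -0.3486  0.07  ]
top mark_5 0.55 [339.7 195.8] [ 0.5668 -0.3774  0.07  ]
top knob_grip 0.75 [335.3 206.8] [ 0.53   -0.3657  0.122 ]
top safe 0.86 [333.6 214.5] [ 0.5326 -0.3654  0.    ]
top top_weight 0.94 [312.4 170.2] [ 0.629  -0.3102  0.07  ]
top top_weight 0.34 [326.9 194. ] [ 0.5705 -0.3466  0.07  ]
top side_weight 0.82 [385.5 242.7] [ 0.4633 -0.4977  0.    ]
top side_weight 0.43 [313.  170.4] [ 0.6488 -0.3094  0.    ]
top tape 0.62 [385.4 201.1] [ 0.5706 -0.4987  0.    ]
top adapter 0.46 [281.4 224.9] [ 0.5028 -0.2327  0.    ]
side mark_3 0.87 [298.3 202.9] [ 0.5682 -0.3814  0.07  ]
side mark_3 0.69 [294.3 209.2] [ 0.5643 -0.3454  0.07  ]
side mark_5 0.87 [298.3 202.9] [ 0.5682 -0.3814  0.07  ]
side mark_5 0.69 [294.3 209.2] [ 0.5643 -0.3454  0.07  ]
side knob_grip 0.91 [311.9 185.3] [ 0.5305 -0.3562  0.122 ]
side safe 0.67 [310.5 238.9] [ 0.5339 -0.3612  0.    ]
side top_weight 0.72 [257.1 213.9] [ 0.6258 -0.2978  0.07  ]
side side_weight 0.4 [361.5 217.6] [ 0.4542 -0.5091  0.    ]
```

```bash
python3 -m handwheel '[0.08,-0.01,-0.02,0,0,6,-1, 0.16,-0.02,-0.04,0,0,12,-1, 0.24,-0.03,-0.05,0,0,19,-1, 0.318,-0.041,-0.05,0,0,26,-1, 0.318,-0.041,-0.05,0,0,26,-1, 0.318,-0.041,-0.05,0,0,26,-1, 0.318,-0.041,-0.05,0,0,26,-1, 0.318,-0.041,-0.05,0,0,26,-1, 0.318,-0.041,-0.05,0,0,26,-1, 0.318,-0.041,-0.05,0,0,26,-1]'
python3 - <<'E'
from h import *
s=observe();print(s['t'],s['eef_pos'],s['tcp_rot'].round(4),s['ft_force'],s['qpos'])
c="wrist"
im=capture(c);cv2.imwrite(f"pics/{c}1.png",im)
cv2.imwrite("pics/top1.png",cv2.resize(cv2.imread("pics/top0.png")[130:280,230:430],None,fx=4,fy=4,interpolation=cv2.INTER_CUBIC))
for n,z in [("mark_3",.07),("mark_5",.07),("knob_grip",.122),("safe",0),("top_weight",.07)]:
        r=spot_point(c,n)
        for q in r[:2]: print(c,n,round(q["p"],2),np.round(q["point"],1),onz(c,q["point"],z).round(4))
E
```

```text
t: 1.73
eef_pos: [0.5329, -0.3609, 0.281]
tcp_rot: [[1.0, 0.005, -0.0], [0.005, -1.0, 0.0], [-0.0, -0.0, -1.0]]
ft_force: [-0.6, 0.7, 0.6]
grip_width: 0.0856
1.7333 [ 0.53287929 -0.36092924  0.28096925] [[ 1.0e+00  4.7e-03 -3.0e-04]
 [ 4.7e-03 -1.0e+00  1.0e-04]
 [-3.0e-04 -1.0e-04 -1.0e+00]] [-0.58368638  0.66590449  0.59451805] [-6.48148072e-01  2.30653350e-01  9.87895576e-01 -9.01179677e-05
  1.92336836e+00  9.17906431e-01]
wrist mark_3 0.64 [333.3 150.4] [ 0.5672 -0.3776  0.07  ]
wrist mark_5 0.64 [333.3 150.4] [ 0.5668 -0.3781  0.07  ]
wrist knob_grip 0.58 [321.  188.1] [ 0.5326 -0.3634  0.122 ]
wrist knob_grip 0.2 [417.9 140.8] [ 0.5831 -0.464   0.122 ]
wrist safe 0.58 [318.9 167.6] [ 0.5317 -0.3598  0.    ]
```

View pics/wrist1.png

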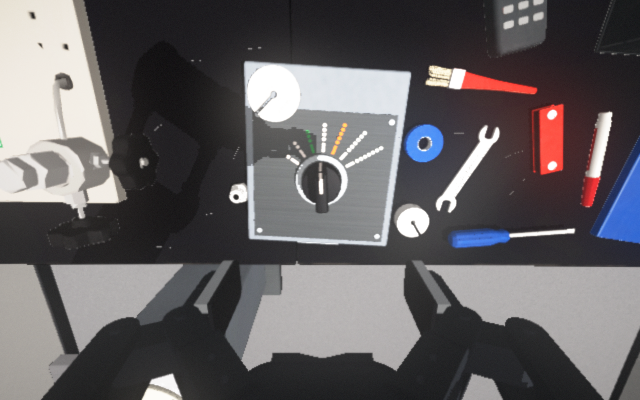

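View pics/top1.png

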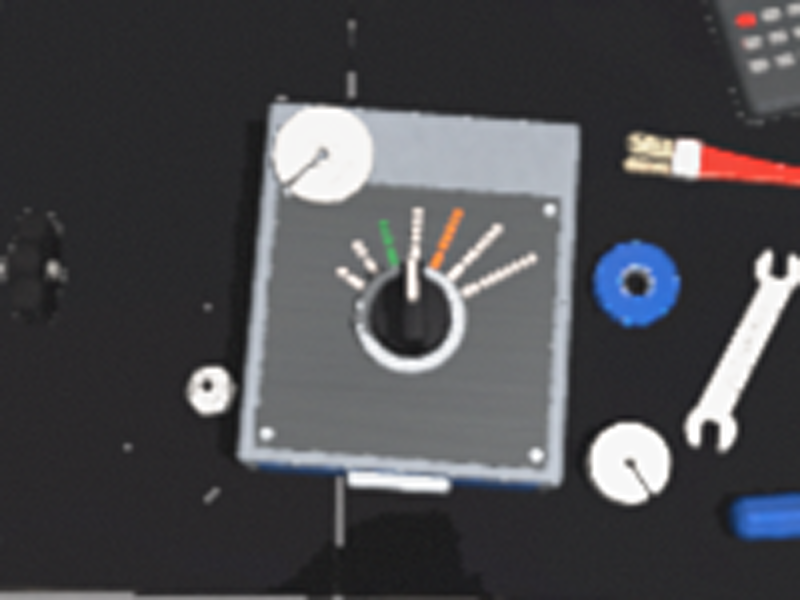

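```bash
python3 - <<'E'
from h import *
P=lambda x,y:(x/4+230-.375,y/4+130-.375)
cor=dict(top=[P(270,103),P(580,125),P(562,487),P(240,460)],wrist=[(246,62),(410,72),(386,245),(248,240)])
for c in cor:
    w=[onz(c,p,.07)[:2] for p in cor[c]]
    print(c,np.round(w,4))
    for a,b in[(3,0),(2,1)]: d=w[b]-w[a];print('yaw x',np.arctan2(d[1],d[0]).round(3),np.hypot(*d))
    for a,b in[(1,0),(2,3)]: d=w[b]-w[a];print('yaw y',(np.arctan2(d[1],d[0])-np.pi/2).round(3),np.hypot(*d))
    print('axis est from corners', sum(w)/4)
for c,f in [("top","top0"),("wrist","wrist1")]:
    im=cv2.imread(f"pics/{f}.png");h=cv2.cvtColor(im,cv2.COLOR_BGR2HSV)
    roi=np.zeros(im.shape[:2],bool)
    if c=="top": roi[175:205,315:355]=1
    else: roi[115:160,285:365]=1
    for nm,lo,hi in [("g",45,80),("o",8,22)]:
        m=roi&(h[...,0]>lo)&(h[...,0]<hi)&(h[...,1]>130)&(h[...,2]>50)
        ys,xs=np.nonzero(m);w=np.array([onz(c,(x,y),.07)[:2] for x,y in zip(xs,ys)])
        cen=w.mean(0);u,s,vt=np.linalg.svd(w-cen);d=vt[0]*np.sign(vt[0][0])
        print(c,nm,len(xs),cen.round(4),'dir',np.arctan2(d[1],d[0]).round(3),'r range',((w-cen)@d).min().round(4),((w-cen)@d).max().round(4))
big=cv2.resize(cv2.imread("pics/wrist1.png")[110:220,270:380],None,fx=5,fy=5,interpolation=cv2.INTER_CUBIC)
cv2.imwrite("pics/w1b.png",cv2.convertScaleAbs(big,alpha=1.5,beta=20))
E
```

```text
top [[ 0.6659 -0.2717]
 [ 0.656  -0.4617]
 [ 0.4359 -0.4499]
 [ 0.4475 -0.2619]]
yaw x -0.045 0.21865845869747363
yaw x -0.053 0.22041698365200235
yaw y -0.052 0.19018964287169193
yaw y -0.061 0.18836981517815854
axis est from corners [ 0.55132088 -0.36131429]
wrist [[ 0.6643 -0.2797]
 [ 0.6538 -0.4641]
 [ 0.4377 -0.4523]
 [ 0.4455 -0.2633]]
yaw x -0.075 0.21944088828848426
yaw x -0.054 0.2164533202186002
yaw y -0.057 0.18462115783432945
yaw y -0.041 0.18914393266563592
axis est from corners [ 0.55034852 -0.36483274]
top g 2 [ 0.5718 -0.348 ] dir 0.794 r range -0.0017 0.0017
top o 30 [ 0.5834 -0.381 ] dir -0.4 r range -0.0188 0.0188<stdin>:18: RuntimeWarning: Mean of empty slice.
  ret = ret.dtype.type(ret / rcount)
Traceback (most recent call last):
numpy.linalg.LinAlgError: 1-dimensional array given. Array must be at least two-dimensional
```

The top view and the wrist view agree: the safe's yaw is about -0.055 rad and its axis is at about (0.531, -0.3625). The bar lies along world +x, at about (321, 160–210) in the wrist picture. Next I go down and grip.

```bash
python3 -m handwheel '[-0.002,0.0015,0.03,0,0,0,-1, -0.002,0.0015,0.06,0,0,0,-1, -0.002,0.0015,0.09,0,0,0,-1, -0.002,0.0015,0.12,0,0,0,-1, -0.002,0.0015,0.145,0,0,0,-1, -0.002,0.0015,0.16,0,0,0,-1, -0.002,0.0015,0.17,0,0,0,-1, -0.002,0.0015,0.172,0,0,0,-1, -0.002,0.0015,0.172,0,0,0,-1]'
python3 -m handwheel '[0,0,0,0,0,0,0, 0,0,0,0,0,0,0.2, 0,0,0,0,0,0,0.4, 0,0,0,0,0,0,0.55, 0,0,0,0,0,0,0.7, 0,0,0,0,0,0,1, 0,0,0,0,0,0,1, 0,0,0,0,0,0,1, 0,0,0,0,0,0,1]'
python3 - <<'E'
from h import *
s=observe();print(s['ft_torque'],s['ft_force'])
im=capture("side");cv2.imwrite("pics/s2.png",cv2.resize(im[100:280,200:440],None,fx=3,fy=3))
E
```

```text
t: 2.78
eef_pos: [0.5287, -0.3644, 0.1092]
tcp_rot: [[1.0, 0.0, -0.0], [0.0, -1.0, 0.0], [-0.0, -0.0, -1.0]]
ft_force: [0.4, 0.7, 1.4]
grip_width: 0.0856
t: 3.53
eef_pos: [0.5298, -0.3618, 0.1095]
tcp_rot: [[1.0, 0.003, 0.0], [0.003, -1.0, 0.004], [0.0, -0.004, -1.0]]
ft_force: [0.5, 6.3, 2.7]
grip_width: 0.0125
[ 1.23716432 -0.05978627  0.03074068] [0.52288018 6.27125012 2.6834395 ]
```

View pics/s2.png

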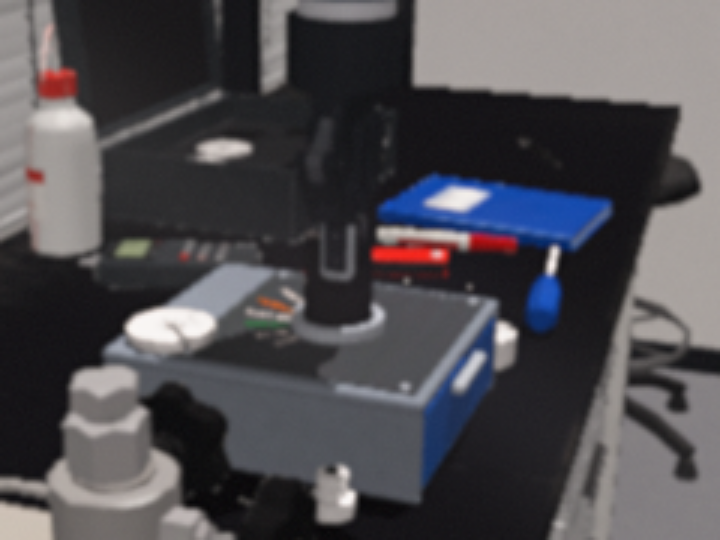

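```bash
python3 -m handwheel '[0.0005,-0.0025,0,0,0,0,1, 0.0005,-0.0025,0,0,0,-2,1, 0.0005,-0.0025,0,0,0,-4,1, 0.0005,-0.0025,0,0,0,-6,1, 0.0005,-0.0025,0,0,0,-6,1, 0.0005,-0.0025,0,0,0,-6,1]'
python3 -m handwheel '[0,0,0.001,0,0,0,1, 0,0,0.002,0,0,0,1, 0,0,0.003,0,0,0,1, 0,0,0.003,0,0,0,1, 0,0,0.003,0,0,0,1]'
python3 -c "
from h import *
s=observe();print(s['ft_torque'],s['ft_force'],s['eef_pos'])"
```

```text
t: 4.08
eef_pos: [0.5299, -0.3612, 0.1096]
tcp_rot: [[0.994, 0.105, 0.0], [0.105, -0.994, 0.0], [0.0, -0.0, -1.0]]
ft_force: [-0.2, 2.7, 1.3]
grip_width: 0.0129
t: 4.5
eef_pos: [0.5298, -0.3613, 0.1063]
tcp_rot: [[0.994, 0.106, 0.0], [0.106, -0.994, 0.0], [0.0, -0.0, -1.0]]
ft_force: [-1.5, 4.0, 3.2]
grip_width: 0.0129
[0.67887981 0.13291322 0.16139524] [-1.45351565  3.95082627  3.20040107] [ 0.52983299 -0.36129056  0.10632959]
```

```bash
python3 -m handwheel '[0,-0.001,0.001,0,0,0,1, 0,-0.001,0.001,0,0,0,1, 0,-0.001,0.001,0,0,0,1]'
python3 -m handwheel '[0,0,0.001,0,0,0,1, 0,0,0.001,0,0,0,1, 0,0,0.001,0,0,0,1]'
```

```text
t: 4.75
eef_pos: [0.5297, -0.3609, 0.1054]
tcp_rot: [[0.994, 0.105, 0.0], [0.105, -0.994, -0.001], [0.0, 0.001, -1.0]]
ft_force: [0.1, 1.5, 3.1]
grip_width: 0.0125
t: 5.0
eef_pos: [0.5297, -0.3609, 0.1043]
tcp_rot: [[0.994, 0.105, 0.0], [0.105, -0.994, -0.001], [0.0, 0.001, -1.0]]
ft_force: [0.4, 0.9, 3.4]
grip_width: 0.0129
```

```bash
python3 -m handwheel '[0,0,0.0005,0,0,0,1, 0,0,0.001,0,0,0,1, 0,0,0.001,0,0,0,1, 0,0,0.001,0,0,0,1]'
python3 -m handwheel '[0,0,0.0005,0,0,0,1, 0,0,0.001,0,0,0,1, 0,0,0.001,0,0,0,1, 0,0,0.001,0,0,0,1]'
python3 -c "
from h import *
s=observe();print(s['ft_torque'],s['ft_force'],s['eef_pos'])
for c in ['side','wrist']: cv2.imwrite(f'pics/{c}3.png',capture(c))
im=cv2.imread('pics/side3.png')[160:240,270:350];im0=cv2.imread('pics/s2.png')
a=cv2.resize(im,None,fx=5,fy=5,interpolation=cv2.INTER_CUBIC)
b=cv2.resize(im0[180:420,210:450],(400,400))
cv2.imwrite('pics/cmp3.png',np.hstack([b,a]))"
```

```text
t: 5.33
eef_pos: [0.5297, -0.3608, 0.1033]
tcp_rot: [[0.994, 0.105, 0.0], [0.105, -0.994, -0.0], [0.0, 0.0, -1.0]]
ft_force: [0.2, -0.4, 3.3]
grip_width: 0.013
t: 5.67
eef_pos: [0.5296, -0.3607, 0.1022]
tcp_rot: [[0.994, 0.105, 0.0], [0.105, -0.994, -0.0], [0.0, 0.0, -1.0]]
ft_force: [0.7, -0.5, 3.8]
grip_width: 0.0131
[-0.53352249 -0.13495459  0.01946383] [ 0.65609936 -0.49029284  3.81449104] [ 0.52964074 -0.36071736  0.10220009]
```

View pics/cmp3.png

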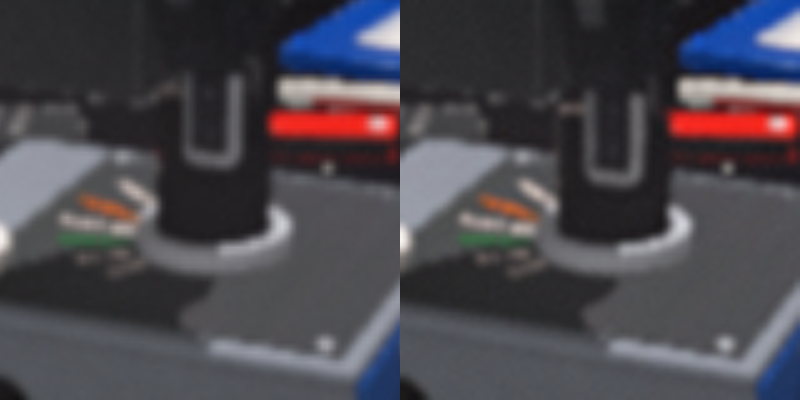

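```bash
python3 -m handwheel '[0,0,0.0005,0,0,0,1, 0,0,0.001,0,0,0,1, 0,0,0.001,0,0,0,1, 0,0,0.001,0,0,0,1]'
python3 -m handwheel '[0,0,0.0005,0,0,0,1, 0,0,0.001,0,0,0,1, 0,0,0.001,0,0,0,1, 0,0,0.001,0,0,0,1]'
```

```text
t: 6.1
eef_pos: [0.5296, -0.3606, 0.1013]
tcp_rot: [[0.994, 0.105, 0.0], [0.105, -0.994, -0.0], [0.0, 0.0, -1.0]]
ft_force: [-0.0, -1.1, 3.1]
grip_width: 0.0131
t: 6.43
eef_pos: [0.5297, -0.3606, 0.1007]
tcp_rot: [[0.994, 0.105, 0.0], [0.105, -0.994, -0.0], [0.0, 0.0, -1.0]]
ft_force: [0.2, -1.0, 5.4]
grip_width: 0.013
```

```bash
python3 -m handwheel '[0,0.0003,0.0004,0,0,0,1, 0,0.0003,0.0004,0,0,0,1, 0,0.0003,0.0004,0,0,-1,1, 0,0.0003,0.0004,0,0,-1,1]'
python3 -c "
from h import *
s=observe();print(s['ft_torque'],s['ft_force'],s['eef_pos'])"
python3 -m handwheel '[0,0,0,0,0,-0.5,1, 0,0,0,0,0,-1,1, 0,0,0,0,0,-1,1]'
python3 -c "
from h import *
s=observe();print(s['ft_torque'],s['ft_force'],s['eef_pos'],s['tcp_rot'][1,0])"
```

```text
t: 6.77
eef_pos: [0.5297, -0.3608, 0.1004]
tcp_rot: [[0.992, 0.124, 0.0], [0.124, -0.992, -0.0], [0.0, 0.0, -1.0]]
ft_force: [-0.3, -1.1, 5.1]
grip_width: 0.0126
[-0.41099511 -0.04093472 -0.10696907] [-0.29454324 -1.05118983  5.08123562] [ 0.52971218 -0.36082187  0.10036648]
t: 7.02
eef_pos: [0.5297, -0.3609, 0.1004]
tcp_rot: [[0.99, 0.14, 0.0], [0.14, -0.99, -0.0], [0.0, 0.0, -1.0]]
ft_force: [-0.1, -1.3, 4.9]
grip_width: 0.0131
[-0.44153153 -0.07446015 -0.08125674] [-0.05665359 -1.33616843  4.92621457] [ 0.52972207 -0.36087157  0.10036023] 0.1403141124043943
```

```bash
python3 -m handwheel '[0,0,0,0,0,-1,1, 0,0,0,0,0,-2,1, 0,0,0,0,0,-3,1, 0,0,0,0,0,-3,1, 0,0,0,0,0,-3,1, 0,0,0,0,0,-3,1]'
python3 -m handwheel '[0,0,0,0,0,1.5,1, 0,0,0,0,0,4,1, 0,0,0,0,0,6.5,1, 0,0,0,0,0,9,1, 0,0,0,0,0,11.5,1, 0,0,0,0,0,13,1, 0,0,0,0,0,13,1]'
python3 -c "
from h import *
s=observe();print(s['ft_torque'],s['ft_force'],s['eef_pos'],s['tcp_rot'][1,0])"
```

```text
t: 7.52
eef_pos: [0.5297, -0.3609, 0.1004]
tcp_rot: [[0.981, 0.192, 0.001], [0.192, -0.981, -0.0], [0.0, 0.0, -1.0]]
ft_force: [-0.8, -1.1, 6.0]
grip_width: 0.0132
t: 8.1
eef_pos: [0.5296, -0.3605, 0.1003]
tcp_rot: [[0.999, -0.035, -0.0], [-0.035, -0.999, 0.001], [-0.0, -0.001, -1.0]]
ft_force: [-0.6, 0.9, 6.0]
grip_width: 0.013
[-0.25560967  0.1325327   0.08454082] [-0.56941573  0.92508855  5.97875026] [ 0.52956593 -0.36046349  0.10025609] -0.034960841966682754
```

```bash
python3 -m handwheel '[0,0,0,0,0,1.5,1, 0,0,0,0,0,4,1, 0,0,0,0,0,6.5,1, 0,0,0,0,0,8.5,1, 0,0,0,0,0,9,1, 0,0,0,0,0,9,1]'
python3 -m handwheel '[0,0,0.0005,0,0,0.6,1, 0,0,0.0005,0,0,1.2,1, 0,0,0.0005,0,0,1.8,1, 0,0,0.0005,0,0,1.8,1]'
python3 -c "
from h import *
s=observe();print(s['ft_torque'],s['ft_force'],s['eef_pos'],s['tcp_rot'][1,0])"
```

```text
t: 8.6
eef_pos: [0.5296, -0.3602, 0.1002]
tcp_rot: [[0.982, -0.19, -0.0], [-0.19, -0.982, 0.001], [-0.001, -0.001, -1.0]]
ft_force: [-2.1, 0.6, 6.9]
grip_width: 0.013
t: 8.93
eef_pos: [0.5295, -0.3601, 0.0999]
tcp_rot: [[0.975, -0.22, -0.0], [-0.22, -0.975, 0.001], [-0.001, -0.001, -1.0]]
ft_force: [-1.5, 1.7, 6.5]
grip_width: 0.0123
[-0.03926996  0.29562837  0.18139348] [-1.52202215  1.72328691  6.5301456 ] [ 0.52953003 -0.36012691  0.09991633] -0.22041961942542332
```

```bash
python3 -m handwheel '[0,0,0,0,0,0.7,1, 0,0,0,0,0,1.4,1, 0,0,0,0,0,2,1, 0,0,0,0,0,2,1]'; python3 -c "
from h import *
s=observe();print(s['ft_torque'],s['ft_force'],s['eef_pos'])"
```

```text
t: 9.27
eef_pos: [0.5295, -0.3601, 0.0999]
tcp_rot: [[0.967, -0.254, -0.0], [-0.254, -0.967, 0.001], [-0.001, -0.001, -1.0]]
ft_force: [-1.1, 1.9, 7.0]
grip_width: 0.0132
[-0.02353575  0.33560917  0.24436212] [-1.07233584  1.85052254  7.01117248] [ 0.52954211 -0.36006786  0.09992803]
```

```bash
python3 -m handwheel '[0,0,0,0,0,0.7,1, 0,0,0,0,0,1.4,1, 0,0,0,0,0,2,1, 0,0,0,0,0,2,1]'; python3 -c "
from h import *
s=observe();print(s['ft_torque'],s['ft_force'],s['eef_pos'])"
```

```text
t: 9.6
eef_pos: [0.5296, -0.36, 0.0999]
tcp_rot: [[0.958, -0.288, -0.0], [-0.288, -0.958, 0.001], [-0.001, -0.001, -1.0]]
ft_force: [-1.7, 2.2, 8.0]
grip_width: 0.0125
[0.01486862 0.32724718 0.09543913] [-1.66401141  2.19478646  7.9600773 ] [ 0.52955254 -0.36000834  0.09991298]
```

```bash
python3 -m handwheel '[0,0,0,0,0,0.7,1, 0,0,0,0,0,1.4,1, 0,0,0,0,0,2,1, 0,0,0,0,0,2,1]'; python3 -c "
from h import *
s=observe();print(s['ft_torque'],s['ft_force'],s['eef_pos'])"
```

```text
t: 9.93
eef_pos: [0.5296, -0.3599, 0.0999]
tcp_rot: [[0.947, -0.321, -0.0], [-0.321, -0.947, 0.001], [-0.001, -0.001, -1.0]]
ft_force: [-2.2, 1.3, 7.1]
grip_width: 0.0127
[0.0873216  0.29539726 0.13188347] [-2.19498825  1.28585476  7.0707773 ] [ 0.52955319 -0.35993617  0.09988844]
```

```bash
python3 -m handwheel '[0,0,0,0,0,0.7,1, 0,0,0,0,0,1.4,1, 0,0,0,0,0,2,1, 0,0,0,0,0,2,1]'; python3 -c "
from h import *
s=observe();print(s['ft_torque'],s['ft_force'],s['eef_pos'])"
```

```text
t: 10.27
eef_pos: [0.5296, -0.3599, 0.0998]
tcp_rot: [[0.935, -0.354, -0.0], [-0.354, -0.935, 0.001], [-0.001, -0.001, -1.0]]
ft_force: [-1.7, 2.7, 7.7]
grip_width: 0.013
[0.07007898 0.27800955 0.1610748 ] [-1.65638803  2.66800329  7.70109083] [ 0.52955975 -0.35990554  0.09984953]
```

```bash
python3 -m handwheel '[0,0,0,0,0,0.7,1, 0,0,0,0,0,1.4,1, 0,0,0,0,0,2,1, 0,0,0,0,0,2,1]'; python3 -c "
from h import *
s=observe();print(s['ft_torque'],s['ft_force'],s['eef_pos'])"
```

```text
t: 10.6
eef_pos: [0.5296, -0.36, 0.0986]
tcp_rot: [[0.922, -0.387, -0.001], [-0.387, -0.922, 0.002], [-0.001, -0.001, -1.0]]
ft_force: [0.5, 1.7, 1.8]
grip_width: 0.013
[ 0.08179406 -0.08000792 -0.03028956] [0.49232213 1.71596595 1.79609336] [ 0.52956068 -0.35999148  0.09863478]
```

```bash
python3 -m handwheel '[0,0,0,0,0,0.7,1, 0,0,0,0,0,1.4,1, 0,0,0,0,0,2,1, 0,0,0,0,0,2,1]'; python3 -c "
from h import *
s=observe();print(s['ft_torque'],s['ft_force'],s['eef_pos'])"
```

```text
t: 10.93
eef_pos: [0.5296, -0.36, 0.0988]
tcp_rot: [[0.908, -0.419, -0.001], [-0.419, -0.908, 0.002], [-0.001, -0.001, -1.0]]
ft_force: [0.6, 4.0, 2.1]
grip_width: 0.013
[0.61198152 0.02063663 0.28793698] [0.64442417 3.98006907 2.1337918 ] [ 0.5295909  -0.36003091  0.09884702]
```

The pin dropped at about -0.39 and the force fell from 7.7 to 1.8 N. I turn back 1.3° and press it home.

```bash
python3 -m handwheel '[0,0,0,0,0,-0.7,1, 0,0,0,0,0,-1.3,1, 0,0,0.0005,0,0,-1.3,1, 0,0,0.001,0,0,-1.3,1, 0,0,0.001,0,0,-1.3,1, 0,0,0.001,0,0,-1.3,1]'
python3 -m handwheel '[0,0,0.0005,0,0,0,1, 0,0,0.001,0,0,0,1, 0,0,0.0015,0,0,0,1, 0,0,0.002,0,0,0,1, 0,0,0.002,0,0,0,1]'
python3 -c "
from h import *
s=observe();print(s['ft_torque'],s['ft_force'],s['eef_pos'])"
```

```text
t: 11.43
eef_pos: [0.5297, -0.3605, 0.0982]
tcp_rot: [[0.917, -0.398, -0.0], [-0.398, -0.917, 0.001], [-0.0, -0.001, -1.0]]
ft_force: [0.6, 5.2, 1.6]
grip_width: 0.0131
t: 11.85
eef_pos: [0.5297, -0.3605, 0.0961]
tcp_rot: [[0.917, -0.398, -0.0], [-0.398, -0.917, 0.001], [-0.0, -0.001, -1.0]]
ft_force: [1.3, 6.1, 1.7]
grip_width: 0.0133
[ 0.95444418 -0.10777627  0.07018829] [1.30660372 6.095038   1.66965274] [ 0.52965513 -0.36047696  0.09609159]
```

```bash
python3 -m handwheel '[-0.0008,-0.0015,0.0005,0,0,0,1, -0.0008,-0.0015,0.001,0,0,0,1, -0.0008,-0.0015,0.0015,0,0,0,1, -0.0008,-0.0015,0.002,0,0,0,1, -0.0008,-0.0015,0.002,0,0,0,1]'
python3 -m handwheel '[0,0,0.0005,0,0,0,1, 0,0,0.001,0,0,0,1, 0,0,0.0015,0,0,0,1, 0,0,0.0015,0,0,0,1]'
python3 -c "
from h import *
s=observe();print(s['ft_torque'],s['ft_force'],s['eef_pos'])"
```

```text
t: 12.27
eef_pos: [0.5295, -0.3596, 0.0944]
tcp_rot: [[0.917, -0.398, 0.0], [-0.398, -0.917, -0.001], [0.001, 0.001, -1.0]]
ft_force: [1.2, -0.1, 1.0]
grip_width: 0.0129
t: 12.6
eef_pos: [0.5296, -0.3596, 0.0935]
tcp_rot: [[0.917, -0.398, 0.001], [-0.398, -0.917, -0.001], [0.001, 0.001, -1.0]]
ft_force: [0.9, -0.4, 4.7]
grip_width: 0.0129
[-0.27199425  0.05173979  0.05427561] [ 0.91169299 -0.38887144  4.69660634] [ 0.52960874 -0.35957319  0.09348448]
```

```bash
python3 -m handwheel '[0,0,0.0005,0,0,0,1, 0,0,0.001,0,0,0,1, 0,0,0.001,0,0,0,1, 0,0,0.001,0,0,0,1]'
python3 -c "
from h import *
cv2.imwrite('pics/side4.png',capture('side')[130:300,200:440].repeat(3,0).repeat(3,1))"
```

```text
t: 12.93
eef_pos: [0.5297, -0.3596, 0.093]
tcp_rot: [[0.917, -0.398, 0.001], [-0.398, -0.917, -0.001], [0.001, 0.001, -1.0]]
ft_force: [-0.9, -0.5, 6.1]
grip_width: 0.013
```

View pics/side4.png

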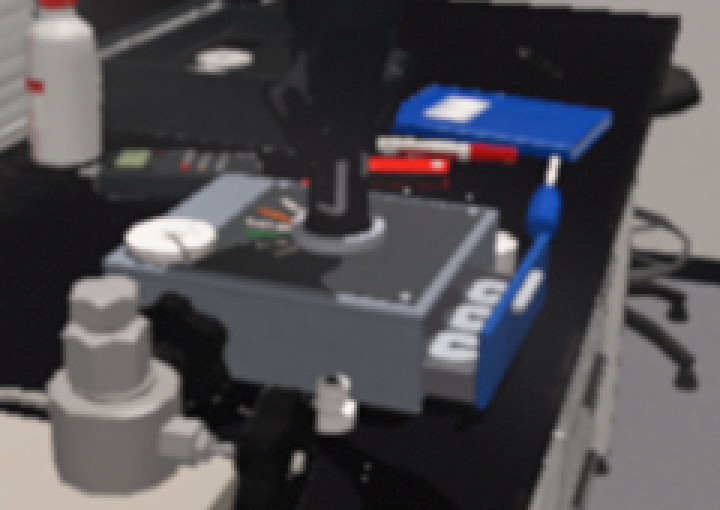

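The drawer is out. Next I ease off, open the gripper and rise.

```bash
python3 -m handwheel '[0,0,-0.001,0,0,0,1, 0,0,-0.001,0,0,0,0.7, 0,0,-0.001,0,0,0,0.3, 0,0,-0.001,0,0,0,0, 0,0,-0.001,0,0,0,-0.3, 0,0,-0.001,0,0,0,-0.3, 0,0,-0.001,0,0,0,-0.3]'
python3 -m handwheel '[0,0,-0.01,0,0,0,-0.3, 0,0,-0.03,0,0,0,-0.3, 0,0,-0.06,0,0,0,-0.3, 0,0,-0.09,0,0,0,-0.3, 0,0,-0.12,0,0,0,-0.3, 0,0,-0.15,0,0,0,-0.3, 0,0,-0.15,0,0,0,-0.3, 0,0,-0.15,0,0,0,-0.3]'
python3 - <<'E'
from h import *
s=observe();print(s['ft_force'],s['joint_vel'].round(3))
a=capture('side');cv2.imwrite('pics/side5.png',a[130:300,200:440].repeat(3,0).repeat(3,1))
for c in ["top","wrist"]:
    capture(c)
    for n,z in [("top_weight",.07),("side_weight",0),("tape",0),("adapter",0),("knob_grip",.106)]:
        for q in spot_point(c,n)[:1]: print(c,n,round(q["p"],2),np.round(q["point"],1),onz(c,q["point"],z).round(4))
E
```

```text
t: 13.57
eef_pos: [0.5293, -0.3589, 0.0922]
tcp_rot: [[0.917, -0.398, -0.001], [-0.398, -0.917, 0.001], [-0.001, -0.0, -1.0]]
ft_force: [0.2, -0.4, 0.3]
grip_width: 0.0554
t: 14.23
eef_pos: [0.5302, -0.3596, 0.2469]
tcp_rot: [[0.917, -0.398, 0.005], [-0.398, -0.917, -0.004], [0.006, 0.001, -1.0]]
ft_force: [0.7, -1.2, 0.6]
grip_width: 0.0555
[ 0.65864575 -1.18871955  0.5767761 ] [ 0.     0.031  0.076 -0.002 -0.015 -0.003]
top top_weight 0.35 [311.  169.2] [ 0.6315 -0.3067  0.07  ]
top side_weight 0.72 [385.8 245. ] [ 0.4576 -0.4984  0.    ]
top tape 0.53 [385.2 202.1] [ 0.568  -0.4981  0.    ]
top adapter 0.65 [281.3 226.2] [ 0.4995 -0.2326  0.    ]
top knob_grip 0.4 [329.7 207.4] [ 0.5313 -0.3534  0.106 ]
wrist top_weight 0.73 [236.1 118.1] [ 0.6344 -0.306   0.07  ]
wrist side_weight 0.74 [434.3 183. ] [ 0.4559 -0.4969  0.    ]
wrist tape 0.71 [414.5  95.8] [ 0.575 -0.506  0.   ]
wrist adapter 0.67 [254.4 226.2] [ 0.4978 -0.2377  0.    ]
wrist knob_grip 0.91 [319.4 192.9] [ 0.5338 -0.3583  0.106 ]
```

View pics/side5.png

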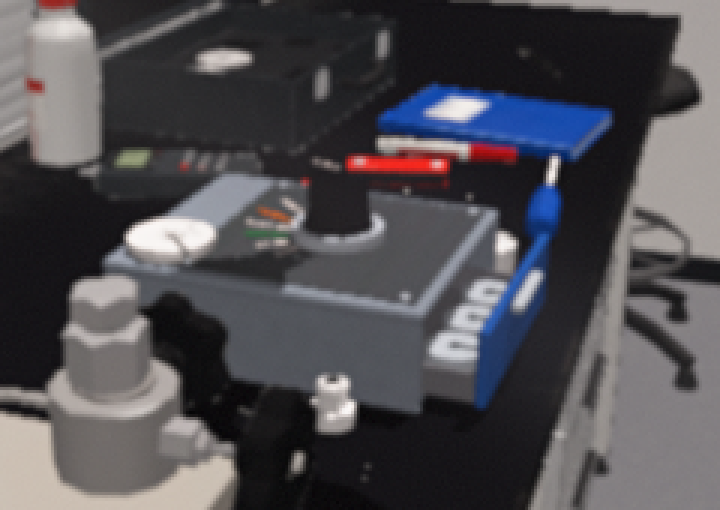

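```bash
python3 -m handwheel '[0,0,0,0,0,0,-0.3, 0,0,0,0,0,0,-0.3, 0,0,0,0,0,0,-0.3, 0,0,0,0,0,0,-0.3]'; python3 -c "
from rig import *
print(close_job())"
```

```text
t: 15.22
eef_pos: [0.5295, -0.3591, 0.2429]
tcp_rot: [[0.917, -0.398, 0.0], [-0.398, -0.917, -0.0], [0.0, 0.0, -1.0]]
ft_force: [-0.8, 0.1, 0.1]
grip_width: 0.0556
the job is handed in; nothing more can be done
None
```

The safe is open: the dial went fully home, the drawer sprang out, and I let go of the knob and handed the job in at about 15 s.

- **First gate (3):** I gripped the bar, turned left and pressed lightly. It dropped at my first pressing position, at a dial angle I estimate at 0.16 rad. That is close to the 0.15 limit, so I turned it further left on the second plate, to about 0.25 rad, and held it there before going on.
- **Second gate (5):** I turned right under about 7 N, in 2° steps. The force fell from 7.7 to 1.8 N at a dial angle of about -0.33 rad. I had already sent one more 2° step by then, which raised the torque to 0.29 N m. I turned back 1.3° and pressed it home, about 16 mm below the start.
- **Forces:** the wrist never showed more than about 8 N vertically. The force on the pin itself is not measured.

**Last checks:**
- The last side picture shows the drawer out and the knob free. The gripper was clear above it, with wrist force near zero.
- The networks put the side weight, tape and adapter within about 10 mm of where they started, which is within their own error. The two cameras differed by about 10 mm on the tape.
- The top weight's last top-camera reading had low confidence (0.35) but agreed with the wrist camera and the side picture.
- I could not read the dial and plunger joints directly. Their values are worked out from the tool's pose and an estimated safe yaw of -0.055 rad.

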